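Leak-test the clamped case: lid, air pump, test button

ROBOT

A 7-joint arm with a two-finger parallel gripper is mounted at the origin on a cart in front of the work surface, level with it; the furniture and walls round the work are solid. World frame = base frame: x ahead of the robot, y to its left, z up, the work surface at z = 0. Lengths are in m, angles in rad, forces in N, time in s.
With the tool pointing down it reaches from about 0.4 to 0.85 m from the base axis. Payload 10.4 kg.
Tool frame: the origin (TCP) lies between the finger pads; the fingertips stand 11 mm ahead of it and the grasp point (between the pads) lies 8 mm behind it (r.tcp_to_tips is the distance from the TCP to the fingertips, in m); z points along the fingers, y is the line along which they close (so a half turn about z gives the same grasp; the last joint's range is limited). The gripper opens to 87 mm and grips with 3 to 60 N. Pads are 19 mm wide; open, the fingers measure 117 mm over their backs; the gripper's body (75 mm by 190 mm) begins 51 mm behind the grasp point.
Start: joints at [-1.284, 0.332, -0.065, 1.46, 0.022, 1.35, -0.088], TCP at [0.191, 0.595, 0.234] pointing down, gripper open.
Joint ranges: [-2.6, 2.6], [-0.5, 2.12], [-1.47, 1.34], [0.16, 2.42], [-1.27, 4.41], [0.06, 2.06], [-2.6, 2.6]. Speed limits (rad/s): [2.22, 2.22, 2.79, 2.79, 3.14, 3.14, 3.14].

INTERFACE

Orientations are given as a unit quaternion [x, y, z, w].
In Python, from bench import r gives the robot as it stands. The module is installed in compiled form; this text tells all that it offers.
- The arm moves only by the shell command python3 -m crank 'ROWS' [FORCE]. ROWS is JSON, a list of rows, each an object of numbers: "claw": the closure, from -1 (fully open) to 1 (shut); "dx", "dy", "dz": the shift along the tool's x, y, z each as a share of 3 cm, from -1 to 1; "ax", "ay", "az": the turn, a rotation vector about the tool's x, y, z each as a share of 6 degrees, from -1 to 1. A call has 1 to 8 rows; each row shifts and turns the commanded pose from where the row before left it, along the tool's axes as they then stand; what a row does not reach is not made up. A row lasts 1/12 s, in which the tool goes at most 41.7 mm and 7.16 degrees, less where a joint would pass 70% of its speed; a pose out of reach is approached as far as the arm can. A call with a number of a shift or a turn outside -1 to 1 is refused whole. A call with a gripper value outside its range is refused whole. The fingers move at their own pace and stop on an object; FORCE is the grip in N (left out, the last holds). Time passes only in rows, so rows that do not move let the fingers close. It gives the time, the measured TCP pose, the force, the opening and the grip force at its end, in the units of the state.
- r.read_state(): the state, without advancing time (a new reading comes with each control period).
- r.camera(name): name is "scene" or "top" or "wrist"; returns a dict with "color" (384x512x3 uint8, red, green, blue), "mtx" (3x3 intrinsics, pixels), "R" (3x3) and "t" (3): a world point X has camera coordinates R X + t; the wrist camera has in their place "hand_eye" (4x4, takes a point from camera to tool coordinates, whose origin is the TCP and whose axes are the flange's). Camera axes: x right, y down, z forward; pixel columns grow to the right and rows downward; lengths in m; the calibration is good to about 2 mm. A picture is of the moment at which its call begins: read the wrist's pose just before it. There is no depth.
- r.close_job(): hands the job in; it is judged then, once.
The state is a dict: "time": time; "joint_positions": joint angles; "joint_vel": joint speeds; "joint_torque": joint torques, N m; "ee_pos": TCP position; "eef_rot": TCP orientation; "ft_force": force on the tool from outside, world axes, zero at the start; "torque": the same for the moment, N m; "width": finger opening in m; "grip_force": force on a finger pad.
Only numpy, scipy, OpenCV 4.12 (cv2) and the standard library are available. Lean on these libraries where they do the work, as an engineer would, in place of code of your own. Each camera call takes 0.05 s, during which the arm holds its last target. There are 200 camera calls.

TASK

Leak-test the case that is clamped in the bench jig, pressing with the closed fingertips only and grasping nothing. First push the jig's half-open lid all the way down until it is shut; then switch on the power strip, which feeds the air pump under the bench, by pressing the raised half of its rocker fully down; then press the small round push button on top of the jig's control box all the way down and keep it held: the test runs only while it is held, so finish with your fingers still holding it down. The pump must not come on while the lid is open, nor the button be pressed before the lid is shut and the pump is on, and leave the range knob beside the button and the loose things on the bench as they are.

Things in the scene. Friction and masses are not known exactly. Their poses are not given: they have to be found in the camera images.
- lid_hinge (a point): Middle of the lid's hinge axis at the back of the leak-test jig; does not move with the lid. The jig is a light grey base plate (200 x 330 mm, fixed to the bench) with a gold case clamped in its nest on the left and a grey control box on the right. Axes are the jig's: x from its front to its back, y along the hinge to the left, z up. The jig is turned by up to 0.1 rad
- lid_front (a point): Middle of the upper face of the lid's front bar; moves with the lid, 146 mm from the hinge axis. The lid is a flat black frame 150 mm wide (along the hinge), 140 mm deep and 10 mm thick with open middle; upper face 4.5 mm above the hinge axis; front bar 16 mm deep; a 20 mm long, 36 mm wide tab projects from its front. Own axes: x to the back, z out of the upper face
- test_fixture_lid (a joint): Lid hinge, rad: 0 = shut (lid level, upper face 87 mm above the bench), grows as the lid opens upward and to the back; 0.75 to 1.15 at the start. Stiff hinge (friction 0.6 Nm, about 4 N at the front bar): the lid stays where it is left; it stops by itself at 0, above the case
- rocker_pivot (a point): Pivot of the rocker switch of the cream power strip (56 x 250 mm, 42 mm high, fixed to the bench), 39 mm above the bench; does not move. Axes: x across the strip, away from the robot; y along it (the rocker is near the -y end, at the cable; sockets towards +y), z up. The pivot axis is y, the rocker's halves lie on its -x and +x sides. The strip stands left or right in front of the jig
- rocker_raised_half (a point): On top of the rocker's half that stands up while off (-x half, nearer the robot); moves with it. It is 12 mm wide along the strip; outer end 11 mm from the pivot axis. Outer end's height: 47 mm off, 43 mm on (then 44.5 mm beside the pivot, and the far half 47 mm); housing around it 42 mm. So press beside the pivot: inner edge of the fingertips 4 to 9 mm out from its axis, the rest further out
- strip_switch (a joint): Rocker, rad: 0 = off, 0.349 = fully on; it stays where it is left and does not snap. Near the outer end 2 N moves it, more nearer the pivot (0.017 Nm); press slowly to its stop
- button_top (a point): Centre of the top of the round push button (13 mm across) on the front part of the jig's grey control box; moves with it. Standing out, it is 71 mm above the bench, 8 mm above the box's top
- test_fixture_start (a joint): Push button travel, m: 0 = out, 0.003 = all the way down; a spring returns it (about 8 N holds it all the way down)
- range_rim (a point): Point on the top of the range knob (21 mm across, top 79 mm above the bench), 10 mm from its axis; turns with the knob. The knob's axis is 38 mm to the right of the button (jig's -y); leave it alone. It turns very easily
- multimeter: Loose handheld meter, 141 x 71 x 40 mm, lying flat along the bench's front edge; origin at the centre of its underside; leave it alone
- screwdriver_red: Loose screwdriver with a red handle, 188 mm long, 25 mm thick, lying right of the jig; leave it alone
- block_gauge: Loose aluminium gauge block 60 x 25 x 16 mm, lying right of the jig; origin at the centre of its underside; leave it alone
- knob_cap_2: Loose grey control knob, 23 mm across, 16 mm high, lying right of the jig; leave it alone

How it is judged:
On the way, in this order (a step that is already met when the one before it is completed fails the run):
1. the lid is shut, the pump still off (value of joint test_fixture_lid below 0.06 rad and value of joint strip_switch below 0.2 rad), for 0.1 s.
2. the power strip with the pump is switched on (value of joint strip_switch above 0.24 rad and value of joint test_fixture_lid below 0.06 rad), for 0.1 s.
3. the push button is down (value of joint test_fixture_start above 0.002 m), for 0.2 s.
At the end, for the whole second after the job is handed in: The lid is shut (within 0.06 rad), the rocker is on (past 0.24 of 0.349 rad), and the fingers hold the push button at least 2 of its 3 mm down through the last second (all of step 2 and value of joint test_fixture_start above 0.002 m and contact force between the fingers and anything else above 2 N); the arm keeps its last pose, push and grip.
It fails at once if the pump is switched on while the lid is open (value of joint strip_switch above 0.2 rad and value of joint test_fixture_lid above 0.09 rad).
It fails at once if the push button is pressed before the lid is shut and the pump on (value of joint test_fixture_start above 0.0015 m and (value of joint test_fixture_lid above 0.09 rad or value of joint strip_switch below 0.2 rad)).
It fails at once if the lid is lifted instead of pushed down (value of joint test_fixture_lid above 1.35 rad).
It fails at once if the range knob is turned (distance of range_rim from where it was at the start of the episode above 0.004 m).
It fails at once if a loose thing is moved or lifted (distance of any of multimeter, screwdriver_red, block_gauge, knob_cap_2 from where it was at the start of the episode above 0.015 m).
It also fails if it takes over 56 s, if anything falls off the work surface, if the arm or the gripper's body presses on something with over 40 N, if the wrist force passes 120 N, or if a joint passes its speed limit or range.

## Working session

There is one attempt and no reset: what is moved stays moved. The work goes in short steps, Python scripts to look and compute and a shell command to move; the robot and the scene stay as the last step left them, time stands still between calls to the robot, and variables do not carry over. Pictures are saved under pics/ and viewed, at most 10 in all, crops included, and the job is handed in when it is done.

```bash
mkdir -p pics; python3 - <<'E'
from bench import r
import cv2,pickle
s=r.read_state();print(s)
for n in("scene","top"):
    c=r.camera(n);pickle.dump(c,open(n+".pkl","wb"));cv2.imwrite(f"pics/{n}0.png",cv2.resize(c["color"][:,:,::-1],(800,600),interpolation=cv2.INTER_CUBIC))
    print(n,c["mtx"],c["R"],c["t"])
E
```

```text
{'time': 0.0, 'joint_positions': array([-1.28359059,  0.33284666, -0.06470473,  1.46095198,  0.02159382,
        1.34993519, -0.0884501 ]), 'joint_vel': array([-5.48389367e-05,  2.91090611e-04,  4.15534590e-04, -1.53440848e-03,
       -1.05429183e-03, -1.14943984e-03,  1.76891871e-03]), 'joint_torque': array([ 1.29837159e-05, -6.23242450e+01,  2.46074237e-02, -3.89914441e+01,
       -6.13384880e-02,  3.96232784e-02,  1.15737930e-04]), 'ee_pos': array([0.19042909, 0.59487432, 0.23276461]), 'eef_rot': array([ 1.54247427e-01,  9.88031988e-01, -7.18406101e-04, -8.07359682e-05]), 'ft_force': array([ 0.37121218, -0.95244966, -0.61857191]), 'torque': array([-0.05071799,  0.00836758,  0.01725901]), 'grip_force': 0.0, 'width': 0.08700752079642507}
scene [[422.17103031   0.         251.64646529]
 [  0.         422.17103031 187.52241486]
 [  0.           0.           1.        ]] [[ 0.56666318 -0.82386041 -0.012119  ]
 [-0.48014422 -0.31822575 -0.81743128]
 [ 0.66959269  0.46902708 -0.57589863]] [-0.42141462  0.31973823  0.64539774]
top [[441.52584592   0.         255.73114316]
 [  0.         441.52584592 188.84451992]
 [  0.           0.           1.        ]] [[ 0.00246156 -0.9997632   0.0216212 ]
 [-0.98811259 -0.0057552  -0.15362417]
 [ 0.15371223 -0.02098602 -0.98789278]] [-0.11236073  0.59561148  1.10996447]
```

View pics/top0.png

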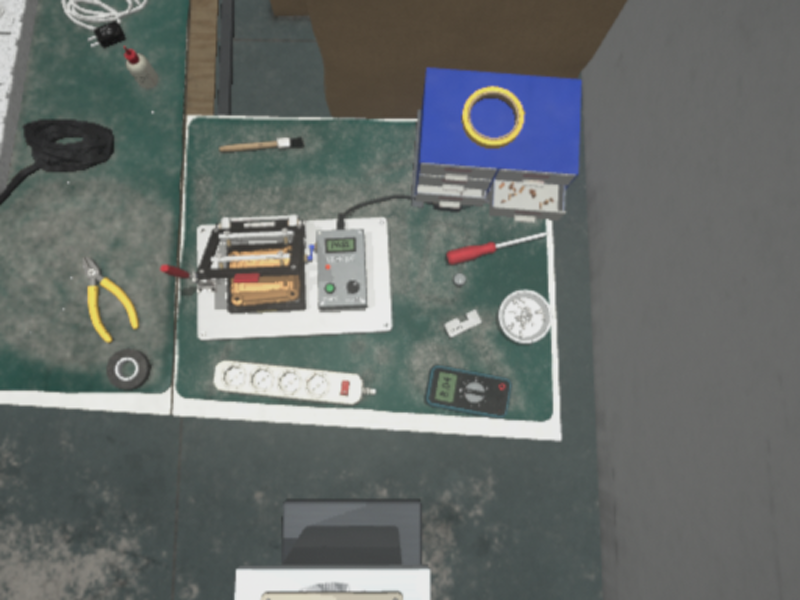

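View pics/scene0.png

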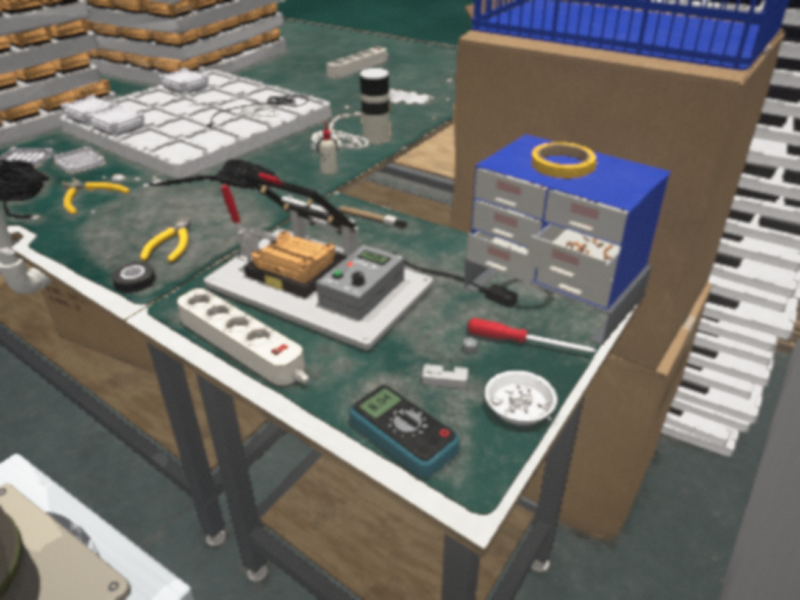

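The top view shows the jig (lid about half open), green button near (330,288), red rocker near (345,388) and loose items to the right. The scene view shows the same. I'll zoom both next.

```bash
python3 - <<'E'
import cv2,pickle,numpy as np
c=pickle.load(open("top.pkl","rb"))["color"][132:264,115:265,::-1]
cv2.imwrite("pics/t1.png",cv2.resize(c,None,fx=4.5,fy=4.5,interpolation=cv2.INTER_CUBIC))
c=pickle.load(open("scene.pkl","rb"))["color"][110:250,110:285,::-1]
cv2.imwrite("pics/s1.png",cv2.resize(c,None,fx=4,fy=4,interpolation=cv2.INTER_CUBIC))
E
```

```text
(no output)
```

View pics/t1.png

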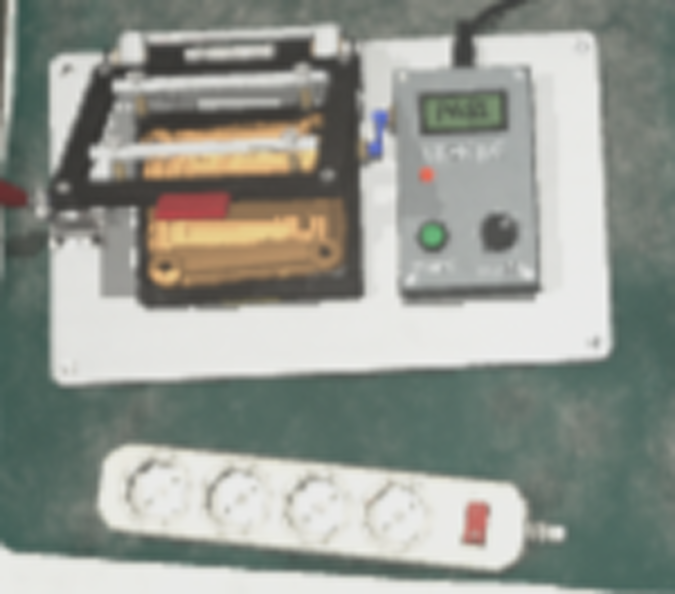

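View pics/s1.png

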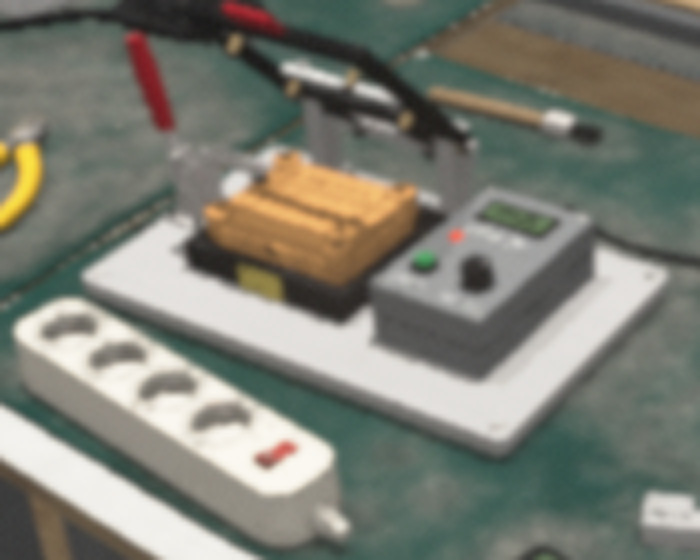

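The crops show, in top-crop pixels, button (432,236), knob (499,232), rocker centre (476,524) and red tab centre (195,206). In scene-crop pixels they are button (425,261), knob (478,272), rocker (276,455) and tab (250,17).

```bash
cat > h.py <<'E'
import pickle,numpy as np
T=pickle.load(open("top.pkl","rb"));S=pickle.load(open("scene.pkl","rb"))
def pt(u,v): return (u+.5)/4.5-.5+115,(v+.5)/4.5-.5+132
def ps(u,v): return (u+.5)/4-.5+110,(v+.5)/4-.5+110
def atz(c,p,z):
    d=c["R"].T@np.linalg.inv(c["mtx"])@[*p,1];o=-c["R"].T@c["t"];return o+d*(z-o[2])/d[2]
def tri(a,b):
    A=[]
    for c,p in((T,a),(S,b)):
        P=c["mtx"]@np.c_[c["R"],c["t"]];A+=[p[0]*P[2]-P[0],p[1]*P[2]-P[1]]
    X=np.linalg.svd(np.array(A))[2][-1];return X[:3]/X[3]
E
python3 - <<'E'
from h import *
np.set_printoptions(precision=4,suppress=True)
for n,a,b,z in(("button",(432,235),(425,261),.071),("knob",(499,231),(478,268),.079),("rocker",(476,524),(276,455),.044),("tab",(195,206),(250,17),None)):
    print(n,"tri",tri(pt(*a),ps(*b)),*( [atz(T,pt(*a),z),atz(S,ps(*b),z)] if z else []))
for n,a,z in(("plate",(50,60),.012),("",(598,33),.012),("",(611,357),.012),("",(55,384),.012),("stripL",(101,490),.04),("stripR",(526,530),.04),("hingeL",(105,48),.09),("hingeR",(355,40),.09),("clamphandle",(25,195),.12)):
    print(n,atz(T,pt(*a),z))
print("lid L front",[atz(T,pt(62,187),z) for z in(.17,.2)],[atz(T,pt(330,175),z) for z in(.17,.2)])
E
```

```text
button tri [0.6045 0.0068 0.0707] [0.6047 0.0064 0.071 ] [0.6037 0.0068 0.071 ]
knob tri [ 0.6058 -0.032   0.0791] [ 0.6059 -0.0321  0.079 ] [ 0.6058 -0.0319  0.079 ]
rocker tri [ 0.4415 -0.0191  0.0452] [ 0.442  -0.0195  0.044 ] [ 0.442  -0.0175  0.044 ]
tab tri [0.5947 0.1155 0.2062]
plate [0.7206 0.2442 0.012 ]
 [ 0.7402 -0.0877  0.012 ]
 [ 0.5415 -0.0965  0.012 ]
 [0.524  0.2319 0.012 ]
stripL [0.4608 0.1953 0.04  ]
stripR [ 0.4388 -0.0479  0.04  ]
hingeL [0.7078 0.1917 0.09  ]
hingeR [0.7137 0.0506 0.09  ]
clamphandle [0.6173 0.2239 0.12  ]
lid L front [array([0.6123, 0.1906, 0.17  ]), array([0.6066, 0.1824, 0.2   ])] [array([0.6196, 0.0519, 0.17  ]), array([0.6137, 0.0479, 0.2   ])]
```

```bash
python3 -m crank '[{"claw":1,"az":-1,"dz":-1},{"claw":1,"az":-1,"dz":-0.5},{"claw":1,"az":-1},{"claw":1,"az":-0.43},{"claw":1},{"claw":1}]' 20
python3 - <<'E'
from h import *
f=lambda u,v:((u+.5)*.64-.5,(v+.5)*.64-.5)
print(tri(f(162,268),ps(135,37)),tri(f(188,274),ps(168,127)))
from bench import r
s=r.read_state()
from scipy.spatial.transform import Rotation as R
M=R.from_quat(s["eef_rot"]).as_matrix();print(M.round(3),r.tcp_to_tips)
print("delta in units",M.T@(np.array([.615,.115,.265])-s["ee_pos"])/.03)
E
```

```text
[0.62158325 0.25653959 0.14465133] [0.62174876 0.23535259 0.0848021 ]
[[-0.952  0.305 -0.   ]
 [ 0.305  0.952 -0.001]
 [-0.    -0.001 -1.   ]] 0.011
delta in units [-18.3554327  -10.92290047  -1.05609503]invalid input at $[0]: expected keys claw, dx, dy, dz, ax, ay, az
```

```bash
python3 -m crank '[{"claw":1,"dx":0,"dy":0,"dz":-1,"ax":0,"ay":0,"az":-1},{"claw":1,"dx":0,"dy":0,"dz":-0.3,"ax":0,"ay":0,"az":-1},{"claw":1,"dx":0,"dy":0,"dz":0,"ax":0,"ay":0,"az":-1},{"claw":1,"dx":0,"dy":0,"dz":0,"ax":0,"ay":0,"az":-0.43},{"claw":1,"dx":0,"dy":0,"dz":0,"ax":0,"ay":0,"az":0},{"claw":1,"dx":0,"dy":0,"dz":0,"ax":0,"ay":0,"az":0}]' 20
cat > d.py <<'E'
import sys,numpy as np
from bench import r
from scipy.spatial.transform import Rotation as R
s=r.read_state();M=R.from_quat(s["eef_rot"]).as_matrix()
print("t",round(s["time"],2),"p",s["ee_pos"].round(4),"F",s["ft_force"].round(1),"w",round(s["width"],4),"ytool",M[:,1].round(3),"z",M[:,2].round(3))
if len(sys.argv)>3: print("units",(M.T@(np.array(sys.argv[1:4],float)-s["ee_pos"])/.03).round(2))
E
python3 d.py .615 .115 .265
```

```text
time: 0.6
ee_pos: [0.1906, 0.5951, 0.2721]
eef_rot: [-0.024, 1.0, -0.0, -0.0]
ft_force: [0.1, 0.2, 0.6]
width: 0.0547
grip_force: 0.0
t 0.6 p [0.1906 0.5951 0.2721] F [0.1 0.2 0.6] w 0.0547 ytool [-0.047  0.999 -0.001] z [-0.    -0.001 -1.   ]
units [-13.37 -16.66   0.24]
```

```bash
for i in 1; do python3 -m crank '[{"claw":1,"dx":-0.67,"dy":-0.83,"dz":0,"ax":0,"ay":0,"az":0},{"claw":1,"dx":-0.67,"dy":-0.83,"dz":0,"ax":0,"ay":0,"az":0},{"claw":1,"dx":-0.67,"dy":-0.83,"dz":0,"ax":0,"ay":0,"az":0},{"claw":1,"dx":-0.67,"dy":-0.83,"dz":0,"ax":0,"ay":0,"az":0},{"claw":1,"dx":-0.67,"dy":-0.83,"dz":0,"ax":0,"ay":0,"az":0},{"claw":1,"dx":-0.67,"dy":-0.83,"dz":0,"ax":0,"ay":0,"az":0},{"claw":1,"dx":-0.67,"dy":-0.83,"dz":0,"ax":0,"ay":0,"az":0},{"claw":1,"dx":-0.67,"dy":-0.83,"dz":0,"ax":0,"ay":0,"az":0}]'
python3 -m crank '[{"claw":1,"dx":-0.67,"dy":-0.83,"dz":0,"ax":0,"ay":0,"az":0},{"claw":1,"dx":-0.67,"dy":-0.83,"dz":0,"ax":0,"ay":0,"az":0},{"claw":1,"dx":-0.67,"dy":-0.83,"dz":0,"ax":0,"ay":0,"az":0},{"claw":1,"dx":-0.67,"dy":-0.83,"dz":0,"ax":0,"ay":0,"az":0},{"claw":1,"dx":-0.67,"dy":-0.83,"dz":0,"ax":0,"ay":0,"az":0},{"claw":1,"dx":-0.67,"dy":-0.83,"dz":0,"ax":0,"ay":0,"az":0},{"claw":1,"dx":-0.67,"dy":-0.83,"dz":0,"ax":0,"ay":0,"az":0}]'; done
python3 d.py .615 .115 .265
```

```text
time: 1.27
ee_pos: [0.3617, 0.4028, 0.2724]
eef_rot: [-0.024, 1.0, -0.0, -0.0]
ft_force: [0.6, 0.4, 1.1]
width: 0.0037
grip_force: 0.0
time: 1.85
ee_pos: [0.5108, 0.2357, 0.2724]
eef_rot: [-0.024, 1.0, 0.0, -0.0]
ft_force: [1.1, 0.5, -0.3]
width: 0.0001
grip_force: 0.0
t 1.85 p [0.5108 0.2357 0.2724] F [ 1.1  0.5 -0.3] w 0.0001 ytool [-0.047  0.999  0.   ] z [-0.  0. -1.]
units [-3.28 -4.18  0.25]
```

```bash
python3 -m crank '[{"claw":1,"dx":-0.65,"dy":-0.83,"dz":0,"ax":0,"ay":0,"az":0},{"claw":1,"dx":-0.65,"dy":-0.83,"dz":0,"ax":0,"ay":0,"az":0},{"claw":1,"dx":-0.65,"dy":-0.83,"dz":0,"ax":0,"ay":0,"az":0},{"claw":1,"dx":-0.65,"dy":-0.83,"dz":0,"ax":0,"ay":0,"az":0},{"claw":1,"dx":-0.4,"dy":-0.5,"dz":0.1,"ax":0,"ay":0,"az":0},{"claw":1,"dx":0,"dy":0,"dz":0,"ax":0,"ay":0,"az":0},{"claw":1,"dx":0,"dy":0,"dz":0,"ax":0,"ay":0,"az":0}]'
python3 d.py .615 .115 .23
python3 - <<'E'
from bench import r
import cv2,numpy as np
a=r.camera("wrist")["color"][:,:,::-1];b=r.camera("scene")["color"][60:260,80:290,::-1]
b=cv2.resize(b,(403,384),interpolation=cv2.INTER_CUBIC)
cv2.imwrite("pics/w1.png",cv2.resize(np.hstack([a,b]),(800,336)))
E
```

```text
time: 2.43
ee_pos: [0.6058, 0.126, 0.2688]
eef_rot: [-0.023, 1.0, -0.0, -0.001]
ft_force: [0.0, 0.5, 0.5]
width: 0.0003
grip_force: 0.0
t 2.43 p [0.6058 0.126  0.2688] F [0.  0.5 0.5] w 0.0003 ytool [-0.045  0.999 -0.001] z [-0.001 -0.001 -1.   ]
units [-0.29 -0.38  1.29]
```

View pics/w1.png

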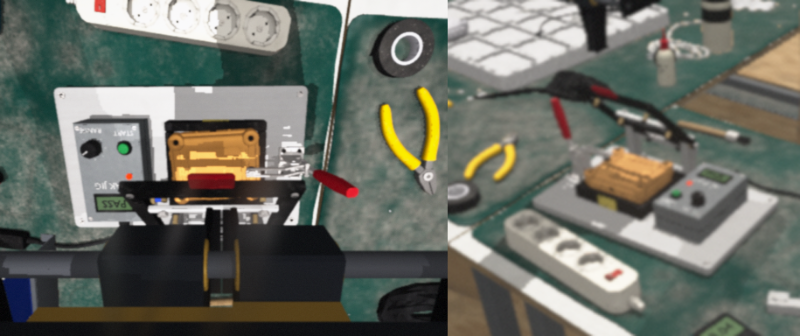

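Left (wrist): the tab is at (212,180) and the fingers at (222,230), about 10 mm to its left. Right (scene): the fingertips at (595,45) hover above the lid's front edge at (605,92). Next I correct sideways and go down.

```bash
python3 -m crank '[{"claw":1,"dx":-0.27,"dy":-0.37,"dz":0.4,"ax":0,"ay":0,"az":0},{"claw":1,"dx":0,"dy":0,"dz":0.5,"ax":0,"ay":0,"az":0},{"claw":1,"dx":0,"dy":0,"dz":0.4,"ax":0,"ay":0,"az":0},{"claw":1,"dx":0,"dy":0,"dz":0.2,"ax":0,"ay":0,"az":0},{"claw":1,"dx":0,"dy":0,"dz":0,"ax":0,"ay":0,"az":0}]'
python3 d.py .6135 .115 .213
python3 - <<'E'
import numpy as np
for t in np.arange(.85,-.05,-.1):
    t=max(t,0);print(round(t,2),(.703-.155*np.cos(t)+.0045*np.sin(t)+.0095).round(4),(.0935+.155*np.sin(t)+.0045*np.cos(t)).round(4))
E
```

```text
time: 2.95
ee_pos: [0.6131, 0.1176, 0.223]
eef_rot: [-0.025, 1.0, -0.0, -0.001]
ft_force: [-0.4, 0.0, 0.3]
width: 0.0002
grip_force: 0.0
t 2.95 p [0.6131 0.1176 0.223 ] F [-0.4  0.   0.3] w 0.0002 ytool [-0.051  0.999  0.   ] z [-0.003 -0.    -1.   ]
units [-0.01 -0.09  0.33]
0.85 0.6136 0.2129
0.75 0.6022 0.2024
0.65 0.5918 0.1909
0.55 0.5827 0.1784
0.45 0.5749 0.165
0.35 0.5684 0.1509
0.25 0.5634 0.1362
0.15 0.5599 0.1211
0.05 0.5579 0.1057
```

```bash
python3 -m crank '[{"claw":1,"dx":0,"dy":0,"dz":0.17,"ax":0,"ay":0,"az":0},{"claw":1,"dx":0,"dy":0,"dz":0.17,"ax":0,"ay":0,"az":0},{"claw":1,"dx":0.19,"dy":0,"dz":0.18,"ax":0,"ay":0,"az":0},{"claw":1,"dx":0.19,"dy":0,"dz":0.18,"ax":0,"ay":0,"az":0},{"claw":1,"dx":0.17,"dy":0,"dz":0.19,"ax":0,"ay":0,"az":0},{"claw":1,"dx":0.17,"dy":0,"dz":0.19,"ax":0,"ay":0,"az":0}]'
python3 d.py .5918 .115 .191
```

```text
time: 3.45
ee_pos: [0.5924, 0.1154, 0.192]
eef_rot: [-0.025, 1.0, 0.0, 0.001]
ft_force: [3.0, 0.5, 0.6]
width: 0.0002
grip_force: 1.2
t 3.45 p [0.5924 0.1154 0.192 ] F [3.  0.5 0.6] w 0.0002 ytool [-0.049  0.999  0.   ] z [ 0.001  0.    -1.   ]
units [ 0.02 -0.01  0.03]
```

```bash
python3 -m crank '[{"claw":1,"dx":0.15,"dy":0,"dz":0.21,"ax":0,"ay":0,"az":0},{"claw":1,"dx":0.15,"dy":0,"dz":0.21,"ax":0,"ay":0,"az":0},{"claw":1,"dx":0.13,"dy":0,"dz":0.23,"ax":0,"ay":0,"az":0},{"claw":1,"dx":0.13,"dy":0,"dz":0.23,"ax":0,"ay":0,"az":0},{"claw":1,"dx":0.11,"dy":0,"dz":0.24,"ax":0,"ay":0,"az":0},{"claw":1,"dx":0.11,"dy":0,"dz":0.24,"ax":0,"ay":0,"az":0}]'
python3 d.py .5684 .115 .151
```

```text
time: 3.95
ee_pos: [0.569, 0.1141, 0.1506]
eef_rot: [-0.025, 1.0, 0.0, -0.0]
ft_force: [2.3, -0.0, 1.2]
width: -0.0001
grip_force: 1.1
t 3.95 p [0.569  0.1141 0.1506] F [ 2.3 -0.   1.2] w -0.0001 ytool [-0.049  0.999  0.   ] z [-0.  0. -1.]
units [ 0.02  0.03 -0.01]
```

```bash
python3 -m crank '[{"claw":1,"dx":0.08,"dy":0,"dz":0.245,"ax":0,"ay":0,"az":0},{"claw":1,"dx":0.08,"dy":0,"dz":0.245,"ax":0,"ay":0,"az":0},{"claw":1,"dx":0.06,"dy":0,"dz":0.25,"ax":0,"ay":0,"az":0},{"claw":1,"dx":0.06,"dy":0,"dz":0.25,"ax":0,"ay":0,"az":0},{"claw":1,"dx":0.03,"dy":0,"dz":0.25,"ax":0,"ay":0,"az":0},{"claw":1,"dx":0.03,"dy":0,"dz":0.25,"ax":0,"ay":0,"az":0}]'
python3 d.py .5575 .115 .098
python3 - <<'E'
from bench import r
import cv2
b=r.camera("scene")["color"][90:250,110:290,::-1]
cv2.imwrite("pics/s2.png",cv2.resize(b,(720,640))[:600])
E
```

```text
time: 4.45
ee_pos: [0.5587, 0.1136, 0.1057]
eef_rot: [-0.025, 1.0, -0.0, -0.0]
ft_force: [-0.9, 0.1, 1.0]
width: 0.0005
grip_force: 1.1
t 4.45 p [0.5587 0.1136 0.1057] F [-0.9  0.1  1. ] w 0.0005 ytool [-0.049  0.999 -0.   ] z [-0.001 -0.    -1.   ]
units [0.04 0.05 0.26]
```

View pics/s2.png

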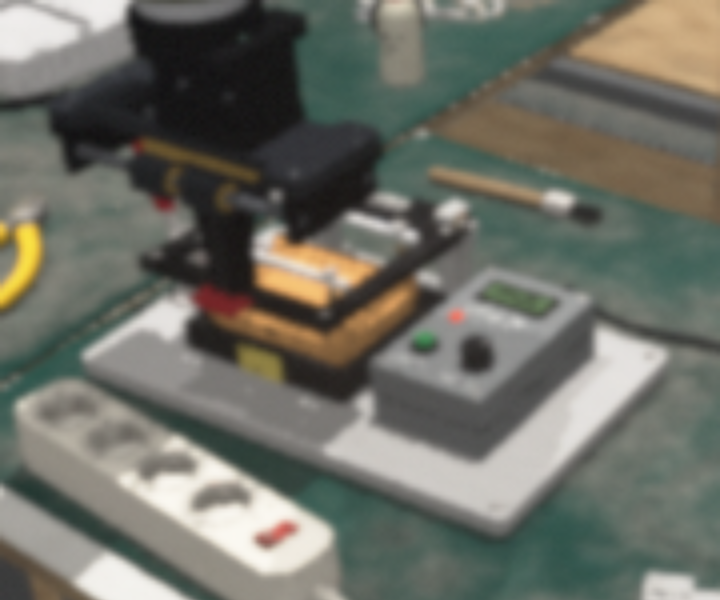

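The scene view shows the lid nearly level, with the fingers on its front bar behind the red tab at (222,300). I press on to the stop.

```bash
python3 -m crank '[{"claw":1,"dx":0.03,"dy":0,"dz":0.13,"ax":0,"ay":0,"az":0},{"claw":1,"dx":0,"dy":0,"dz":0.1,"ax":0,"ay":0,"az":0},{"claw":1,"dx":0,"dy":0,"dz":0.07,"ax":0,"ay":0,"az":0},{"claw":1,"dx":0,"dy":0,"dz":0,"ax":0,"ay":0,"az":0}]'
python3 d.py; python3 -m crank '[{"claw":1,"dx":0,"dy":0,"dz":0.05,"ax":0,"ay":0,"az":0},{"claw":1,"dx":0,"dy":0,"dz":0,"ax":0,"ay":0,"az":0}]'
```

```text
time: 4.83
ee_pos: [0.5582, 0.1135, 0.0988]
eef_rot: [-0.025, 1.0, 0.0, -0.0]
ft_force: [-7.4, -1.6, 14.1]
width: 0.0002
grip_force: 7.2
t 4.83 p [0.5582 0.1135 0.0988] F [-7.4 -1.6 14.1] w 0.0002 ytool [-0.049  0.999  0.   ] z [-0.  0. -1.]
time: 5.0
ee_pos: [0.5583, 0.1136, 0.0987]
eef_rot: [-0.024, 1.0, 0.001, -0.0]
ft_force: [-14.2, -3.4, 27.7]
width: 0.0003
grip_force: 14.0
```

```bash
python3 -m crank '[{"claw":1,"dx":0,"dy":0,"dz":-0.5,"ax":0,"ay":0,"az":0},{"claw":1,"dx":0,"dy":0,"dz":-1,"ax":0,"ay":0,"az":0},{"claw":1,"dx":0,"dy":0,"dz":-0.7,"ax":0,"ay":0,"az":0.7},{"claw":1,"dx":0.5,"dy":-0.8,"dz":0,"ax":0,"ay":0,"az":0.63},{"claw":1,"dx":0.5,"dy":-0.9,"dz":0,"ax":0,"ay":0,"az":0},{"claw":1,"dx":0.5,"dy":-0.9,"dz":0,"ax":0,"ay":0,"az":0},{"claw":1,"dx":0.5,"dy":-0.9,"dz":0,"ax":0,"ay":0,"az":0},{"claw":1,"dx":0.2,"dy":-0.9,"dz":0,"ax":0,"ay":0,"az":0}]'
python3 -m crank '[{"claw":1,"dx":0,"dy":0,"dz":0,"ax":0,"ay":0,"az":0},{"claw":1,"dx":0,"dy":0,"dz":0,"ax":0,"ay":0,"az":0},{"claw":1,"dx":0,"dy":0,"dz":0,"ax":0,"ay":0,"az":0}]' >/dev/null
python3 - <<'E'
from bench import r
import cv2,pickle
s=r.read_state();c=r.camera("wrist");t=r.camera("scene")
pickle.dump((s,c),open("w2.pkl","wb"))
print(s["ee_pos"],s["time"],s["ft_force"]);print(c["hand_eye"],c["mtx"])
cv2.imwrite("pics/w2.png",cv2.resize(c["color"][:,:,::-1],(800,600),interpolation=cv2.INTER_CUBIC))
E
```

```text
time: 5.67
ee_pos: [0.4806, -0.0139, 0.162]
eef_rot: [0.045, 0.999, 0.0, -0.0]
ft_force: [0.4, -0.7, 0.6]
width: 0.0006
grip_force: 0.0
[ 0.48262809 -0.01226505  0.16230454] 5.9167 [-0.93181462  0.65490341 -0.06408031]
[[-1.55894537e-03 -9.54429164e-01 -2.98433477e-01  8.12639485e-02]
 [ 9.99998560e-01 -1.68781226e-03  1.74089450e-04  6.38655488e-05]
 [-6.69855731e-04 -2.98432776e-01  9.54430421e-01 -1.51192080e-01]
 [ 0.00000000e+00  0.00000000e+00  0.00000000e+00  1.00000000e+00]] [[342.29269703   0.         252.97982901]
 [  0.         342.29269703 198.63911403]
 [  0.           0.           1.        ]]
```

View pics/w2.png

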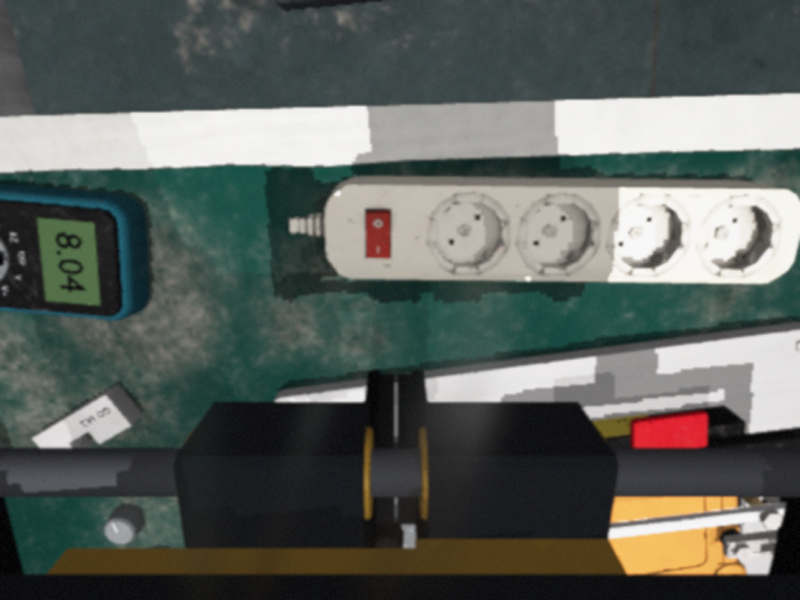

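The wrist view shows the rocker spanning (363..393, 208..258), with its bright raised half toward the robot and the crease at about v=231. Strip edges are at v≈183 and 280.

```bash
cat > wr.py <<'E'
import pickle,numpy as np
from scipy.spatial.transform import Rotation as R
def W(f,u,v,z):
    s,c=pickle.load(open(f,"rb"));M=R.from_quat(s["eef_rot"]).as_matrix();H=c["hand_eye"]
    p=[(u+.5)*.64-.5,(v+.5)*.64-.5,1]
    o=M@H[:3,3]+s["ee_pos"];d=M@H[:3,:3]@np.linalg.inv(c["mtx"])@p;return (o+d*(z-o[2])/d[2]).round(4)
E
python3 - <<'E'
from wr import *
f="w2.pkl"
a=W(f,378,208,.047);b=W(f,378,258,.043);print("ends",a,b,(a+b)/2,"crease",W(f,378,231,.0445))
print("strip edges at socket",W(f,520,190,.04),W(f,515,281,.04),"edge dir",W(f,700,283,.04)-W(f,400,278,.04))
E
python3 d.py .426 -.018 .075
```

```text
ends [ 0.4312 -0.0161  0.047 ] [ 0.457  -0.0188  0.043 ] [ 0.4441  -0.01745  0.045  ] crease [ 0.4429 -0.0173  0.0445]
strip edges at socket [0.4296 0.0553 0.04  ] [0.4764 0.0517 0.04  ] edge dir [0.0171 0.1574 0.    ]
t 6.02 p [ 0.4826 -0.0118  0.1621] F [ 0.4 -0.7  0.2] w 0.0 ytool [0.088 0.996 0.   ] z [ 0.  0. -1.]
units [ 1.86 -0.37  2.9 ]
```

```bash
python3 -m crank '[{"claw":1,"dx":0.6,"dy":-0.1,"dz":0.5,"ax":0,"ay":0,"az":0},{"claw":1,"dx":0.6,"dy":-0.1,"dz":0.5,"ax":0,"ay":0,"az":0},{"claw":1,"dx":0.64,"dy":-0.1,"dz":0.6,"ax":0,"ay":0,"az":0},{"claw":1,"dx":0,"dy":0,"dz":0.8,"ax":0,"ay":0,"az":0},{"claw":1,"dx":0,"dy":0,"dz":0.6,"ax":0,"ay":0,"az":0},{"claw":1,"dx":0,"dy":0,"dz":0,"ax":0,"ay":0,"az":0},{"claw":1,"dx":0,"dy":0,"dz":0,"ax":0,"ay":0,"az":0},{"claw":1,"dx":0,"dy":0,"dz":0,"ax":0,"ay":0,"az":0}]'
python3 d.py .4265 -.016 .06
```

```text
time: 6.68
ee_pos: [0.4273, -0.0166, 0.073]
eef_rot: [0.045, 0.999, 0.0, 0.0]
ft_force: [0.2, -0.2, -0.1]
width: 0.0003
grip_force: 0.0
t 6.68 p [ 0.4273 -0.0166  0.073 ] F [ 0.2 -0.2 -0.1] w 0.0003 ytool [0.089 0.996 0.   ] z [ 0.001 -0.    -1.   ]
units [0.03 0.02 0.43]
```

```bash
python3 -m crank '[{"claw":1,"dx":0.03,"dy":0,"dz":0.3,"ax":0,"ay":0,"az":0},{"claw":1,"dx":0,"dy":0,"dz":0.1,"ax":0,"ay":0,"az":0},{"claw":1,"dx":0,"dy":0,"dz":0.05,"ax":0,"ay":0,"az":0},{"claw":1,"dx":0,"dy":0,"dz":0,"ax":0,"ay":0,"az":0}]'
python3 -m crank '[{"claw":1,"dx":0,"dy":0,"dz":0.04,"ax":0,"ay":0,"az":0},{"claw":1,"dx":0,"dy":0,"dz":0.04,"ax":0,"ay":0,"az":0},{"claw":1,"dx":0,"dy":0,"dz":0,"ax":0,"ay":0,"az":0}]'
python3 -m crank '[{"claw":1,"dx":0,"dy":0,"dz":0.04,"ax":0,"ay":0,"az":0},{"claw":1,"dx":0,"dy":0,"dz":0.04,"ax":0,"ay":0,"az":0},{"claw":1,"dx":0,"dy":0,"dz":0,"ax":0,"ay":0,"az":0}]'; python3 d.py .4265 -.016 .06
```

```text
time: 7.02
ee_pos: [0.4255, -0.0169, 0.0585]
eef_rot: [0.045, 0.999, 0.0, -0.0]
ft_force: [0.3, 0.2, -0.8]
width: 0.0005
grip_force: 0.0
time: 7.27
ee_pos: [0.4252, -0.0169, 0.0561]
eef_rot: [0.045, 0.999, 0.0, -0.0]
ft_force: [-2.0, 0.8, 1.8]
width: 0.0005
grip_force: 0.9
time: 7.52
ee_pos: [0.4252, -0.0168, 0.0542]
eef_rot: [0.045, 0.999, 0.0, -0.001]
ft_force: [-9.2, 0.3, 14.2]
width: 0.0006
grip_force: 7.9
t 7.52 p [ 0.4252 -0.0168  0.0542] F [-9.2  0.3 14.2] w 0.0006 ytool [0.09  0.996 0.   ] z [-0.001  0.    -1.   ]
units [-0.04  0.03 -0.19]
```

```bash
python3 -m crank '[{"claw":1,"dx":0,"dy":0,"dz":0.04,"ax":0,"ay":0,"az":0},{"claw":1,"dx":0,"dy":0,"dz":0.03,"ax":0,"ay":0,"az":0},{"claw":1,"dx":0,"dy":0,"dz":0,"ax":0,"ay":0,"az":0},{"claw":1,"dx":0,"dy":0,"dz":0,"ax":0,"ay":0,"az":0}]'; python3 d.py .4265 -.016 .06
python3 -m crank '[{"claw":1,"dx":0,"dy":0,"dz":-0.5,"ax":0,"ay":0,"az":0},{"claw":1,"dx":0,"dy":0,"dz":-1,"ax":0,"ay":0,"az":0},{"claw":1,"dx":-0.5,"dy":0.4,"dz":-1,"ax":0,"ay":0,"az":-0.7},{"claw":1,"dx":-0.9,"dy":0.2,"dz":-1,"ax":0,"ay":0,"az":-0.63},{"claw":1,"dx":-0.7,"dy":0,"dz":0,"ax":0,"ay":0,"az":0},{"claw":1,"dx":0,"dy":0,"dz":0,"ax":0,"ay":0,"az":0},{"claw":1,"dx":0,"dy":0,"dz":0,"ax":0,"ay":0,"az":0},{"claw":1,"dx":0,"dy":0,"dz":0,"ax":0,"ay":0,"az":0}]'
python3 - <<'E'
from bench import r
import cv2,pickle,numpy as np
s=r.read_state();c=r.camera("wrist");t=r.camera("scene")["color"][180:250,130:210,::-1]
pickle.dump((s,c),open("w3.pkl","wb"));print(s["ee_pos"])
a=c["color"][60:240,160:330,::-1]
cv2.imwrite("pics/w3.png",np.hstack([cv2.resize(a,(500,530)),cv2.resize(t,(300,262)).__class__((530,300,3),np.uint8)*0+np.vstack([cv2.resize(t,(300,262)),np.zeros((268,300,3),np.uint8)])]))
E
```

```text
time: 7.85
ee_pos: [0.4254, -0.0168, 0.0535]
eef_rot: [0.045, 0.999, 0.001, -0.001]
ft_force: [-18.9, 0.1, 39.8]
width: 0.0004
grip_force: 20.8
t 7.85 p [ 0.4254 -0.0168  0.0535] F [-18.9   0.1  39.8] w 0.0004 ytool [0.09  0.996 0.001] z [-0.001  0.001 -1.   ]
units [-0.03  0.03 -0.22]
time: 8.52
ee_pos: [0.4888, -0.0, 0.1559]
eef_rot: [-0.024, 1.0, -0.0, -0.001]
ft_force: [0.6, 0.6, -0.8]
width: 0.0006
grip_force: 0.0
[ 4.88837102e-01 -8.74781919e-06  1.55936589e-01]
```

View pics/w3.png

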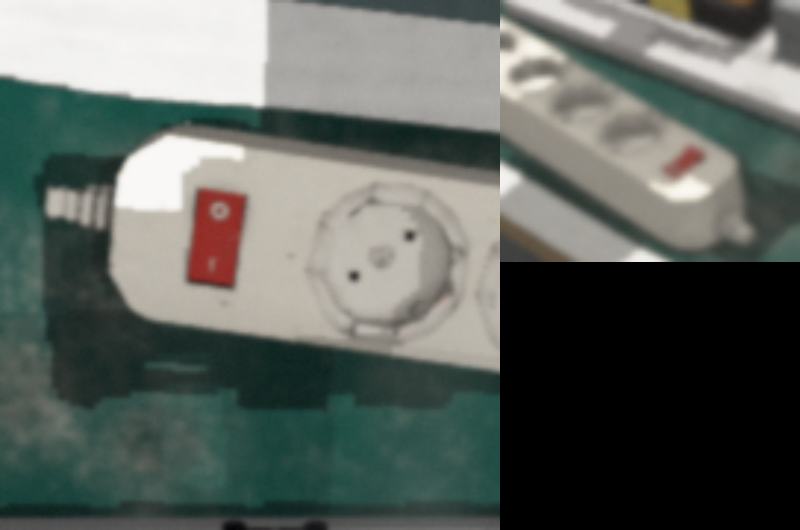

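The wrist view shows the rocker at (215,238), clear of the fingers. The small scene inset doesn't settle its state, so I'll compare before and after side by side.

```bash
python3 - <<'E'
from bench import r
import cv2,pickle,numpy as np
S=pickle.load(open("scene.pkl","rb"))["color"];n=r.camera("scene")["color"]
T=pickle.load(open("top.pkl","rb"))["color"];m=r.camera("top")["color"]
w2=pickle.load(open("w2.pkl","rb"))[1]["color"];w3=pickle.load(open("w3.pkl","rb"))[1]["color"]
f=lambda a:cv2.resize(a[:,:,::-1],(260,280),interpolation=cv2.INTER_CUBIC)
A=np.hstack([f(S[208:238,164:192]),f(T[236:262,208:232]),f(w2[125:175,218:264])])
B=np.hstack([f(n[208:238,164:192]),f(m[236:262,208:232]),f(w3[115:165,210:256])])
cv2.imwrite("pics/cmp.png",np.vstack([A,B]))
E
```

```text
(no output)
```

View pics/cmp.png

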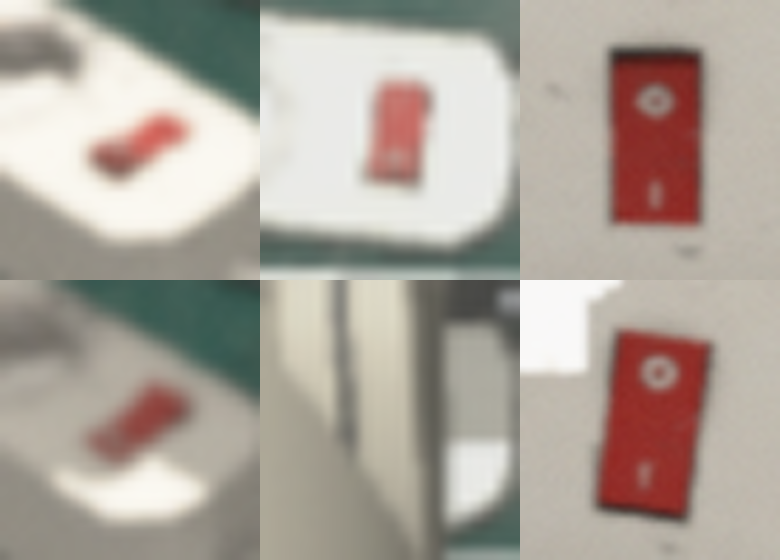

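Compare picture: the dark side face has moved from the rocker's near end (top row) to its far end (bottom row), so the near half is down and the rocker is on. Now the button.

```bash
python3 d.py .6045 .008 .1; python3 -m crank '[{"claw":1,"dx":-0.9,"dy":0.1,"dz":0,"ax":0,"ay":0,"az":0},{"claw":1,"dx":-0.9,"dy":0.1,"dz":0,"ax":0,"ay":0,"az":0},{"claw":1,"dx":-0.9,"dy":0.1,"dz":0,"ax":0,"ay":0,"az":0},{"claw":1,"dx":-0.9,"dy":0.1,"dz":0,"ax":0,"ay":0,"az":0},{"claw":1,"dx":0,"dy":0,"dz":0.4,"ax":0,"ay":0,"az":0},{"claw":1,"dx":0,"dy":0,"dz":0.4,"ax":0,"ay":0,"az":0},{"claw":1,"dx":0,"dy":0,"dz":0.4,"ax":0,"ay":0,"az":0},{"claw":1,"dx":0,"dy":0,"dz":0,"ax":0,"ay":0,"az":0}]'
python3 d.py .6045 .008 .1
```

```text
t 8.72 p [4.889e-01 1.000e-04 1.564e-01] F [ 0.6 -0.4  0.4] w 0.0005 ytool [-0.049  0.999  0.   ] z [-0.001  0.    -1.   ]
units [-3.86  0.07  1.88]
time: 9.38
ee_pos: [0.5943, 0.0172, 0.1176]
eef_rot: [-0.024, 1.0, -0.0, -0.002]
ft_force: [-0.7, -0.1, -0.8]
width: 0.0004
grip_force: 0.0
t 9.38 p [0.5943 0.0172 0.1176] F [-0.7 -0.1 -0.8] w 0.0004 ytool [-0.049  0.999 -0.   ] z [-0.005 -0.001 -1.   ]
units [-0.33 -0.32  0.58]
```

```bash
python3 -m crank '[{"claw":1,"dx":-0.32,"dy":-0.32,"dz":0.2,"ax":0,"ay":0,"az":0},{"claw":1,"dx":0,"dy":0,"dz":0.35,"ax":0,"ay":0,"az":0},{"claw":1,"dx":0,"dy":0,"dz":0,"ax":0,"ay":0,"az":0},{"claw":1,"dx":0,"dy":0,"dz":0,"ax":0,"ay":0,"az":0},{"claw":1,"dx":0,"dy":0,"dz":0,"ax":0,"ay":0,"az":0}]'
python3 d.py .6045 .008 .085
python3 - <<'E'
from bench import r
import cv2
b=r.camera("scene")["color"][110:250,130:290,::-1]
cv2.imwrite("pics/s3.png",cv2.resize(b,(680,595),interpolation=cv2.INTER_CUBIC))
E
```

```text
time: 9.8
ee_pos: [0.6065, 0.0089, 0.1044]
eef_rot: [-0.025, 1.0, 0.0, -0.0]
ft_force: [-0.2, -0.3, -0.2]
width: 0.0009
grip_force: 0.0
t 9.8 p [0.6065 0.0089 0.1044] F [-0.2 -0.3 -0.2] w 0.0009 ytool [-0.05   0.999  0.   ] z [-0.  0. -1.]
units [ 0.07 -0.03  0.65]
```

View pics/s3.png

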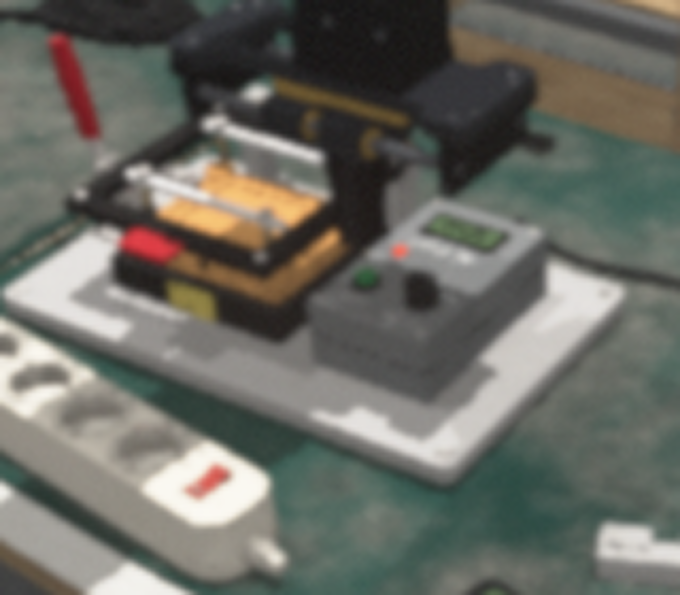

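The scene view shows the lid shut and level and the rocker on. The fingertips at (360,240) are about 22 mm above the button at (367,277), clear of the knob at (420,290).

```bash
python3 -m crank '[{"claw":1,"dx":0.06,"dy":0,"dz":0.3,"ax":0,"ay":0,"az":0},{"claw":1,"dx":0,"dy":0,"dz":0.3,"ax":0,"ay":0,"az":0},{"claw":1,"dx":0,"dy":0,"dz":0.1,"ax":0,"ay":0,"az":0},{"claw":1,"dx":0,"dy":0,"dz":0.05,"ax":0,"ay":0,"az":0},{"claw":1,"dx":0,"dy":0,"dz":0,"ax":0,"ay":0,"az":0}]'
python3 -m crank '[{"claw":1,"dx":0,"dy":0,"dz":0.05,"ax":0,"ay":0,"az":0},{"claw":1,"dx":0,"dy":0,"dz":0.05,"ax":0,"ay":0,"az":0},{"claw":1,"dx":0,"dy":0,"dz":0,"ax":0,"ay":0,"az":0},{"claw":1,"dx":0,"dy":0,"dz":0,"ax":0,"ay":0,"az":0}]'
python3 d.py
```

```text
time: 10.27
ee_pos: [0.6045, 0.0086, 0.0812]
eef_rot: [-0.025, 1.0, 0.0, -0.001]
ft_force: [-1.3, -0.2, 3.2]
width: 0.0003
grip_force: 1.6
time: 10.6
ee_pos: [0.6052, 0.0084, 0.0794]
eef_rot: [-0.025, 1.0, 0.0, 0.0]
ft_force: [-5.1, 0.8, 8.2]
width: 0.001
grip_force: 3.9
t 10.6 p [0.6052 0.0084 0.0794] F [-5.1  0.8  8.2] w 0.001 ytool [-0.049  0.999  0.   ] z [ 0.  0. -1.]
```

```bash
python3 -m crank '[{"claw":1,"dx":0,"dy":0,"dz":0.05,"ax":0,"ay":0,"az":0},{"claw":1,"dx":0,"dy":0,"dz":0.02,"ax":0,"ay":0,"az":0},{"claw":1,"dx":0,"dy":0,"dz":0,"ax":0,"ay":0,"az":0},{"claw":1,"dx":0,"dy":0,"dz":0,"ax":0,"ay":0,"az":0},{"claw":1,"dx":0,"dy":0,"dz":0,"ax":0,"ay":0,"az":0}]'
python3 d.py
```

```text
time: 11.02
ee_pos: [0.6053, 0.0084, 0.0791]
eef_rot: [-0.025, 1.0, 0.001, 0.0]
ft_force: [-12.4, 0.7, 25.0]
width: 0.0004
grip_force: 12.4
t 11.02 p [0.6053 0.0084 0.0791] F [-12.4   0.7  25. ] w 0.0004 ytool [-0.049  0.999  0.001] z [ 0.001  0.001 -1.   ]
```

```bash
python3 -m crank '[{"claw":1,"dx":0,"dy":0,"dz":0,"ax":0,"ay":0,"az":0},{"claw":1,"dx":0,"dy":0,"dz":0,"ax":0,"ay":0,"az":0},{"claw":1,"dx":0,"dy":0,"dz":0,"ax":0,"ay":0,"az":0}]'; python3 -c "
from bench import r
print(r.close_job())"
```

```text
time: 11.27
ee_pos: [0.6054, 0.0085, 0.0791]
eef_rot: [-0.025, 1.0, 0.001, 0.0]
ft_force: [-12.7, 0.3, 24.8]
width: 0.0004
grip_force: 12.4
the job is handed in; nothing more can be done
None
```

I handed the job in at 11.3 s with the lid shut, the power strip on and the closed fingertips holding the button at its stop with about 25 N; the hand-in gave no verdict.

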